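# Stamp the thick filter cartridge in the rocker-fed hand press

## Robot

A 6-joint arm with a two-finger parallel gripper is mounted at the origin on the work surface; the furniture and walls round the work are solid. World frame = base frame: x ahead of the robot, y to its left, z up, the work surface at z = 0. Lengths are in mm, angles in rad, forces in N, time in s.
With the tool pointing down it reaches from about 375 to 975 mm from the base axis. Payload 3.8 kg.
Tool frame: the origin (TCP) lies at the very end of the fingers, on their centre line; the grasp point (between the pads) lies 19 mm behind it; z points along the fingers, y is the line along which they close (so a half turn about z gives the same grasp; the last joint's range is limited). The gripper opens to 85 mm and grips with 20 to 120 N. Pads are 22 mm wide; open, the fingers measure 114 mm over their backs; the gripper's body (76 mm by 85 mm) begins 54 mm behind the grasp point. The pads swing forward as they close: fully open they stand 13 mm farther back than shut.
Start: joints at [1.179, 0.264, 1.604, -0, 1.274, -0.037], TCP at [234.494, 632.954, 209.58] pointing down, gripper open.
Joint ranges: [-2.63, 2.63], [-0.94, 2.18], [0.31, 2.57], [-1.31, 4.45], [0, 2.66], [-2.55, 2.55]. Speed limits (rad/s): [2.57, 2.57, 3.14, 3.14, 3.14, 3.14].

## Interface

Orientations are given as a unit quaternion [w, x, y, z].
In Python, from plant import * gives the robot as it stands.
- The arm moves only by the tool carry_out, never from a script. Its argument "moves" is a list of rows, each an object with "hand": the closure, from 0 (fully open) to 1 (shut); "offset": the shift along the tool's x, y, z in units of 30 mm (1.0 is 30 mm), a list of three; "twist": the turn about the tool's z in units of 6 degrees (1.0 is 6 degrees). A call has 1 to 20 rows; each row shifts and turns the commanded pose from where the row before left it, along the tool's axes as they then stand; what a row does not reach is not made up. A row lasts 1/12 s, in which the tool goes at most 41.7 mm and 7.16 degrees, less where a joint would pass 70% of its speed; a pose out of reach is approached as far as the arm can. A call is refused whole if a number of a shift passes 1 or a number of a turn 1, either way. A call with a gripper value outside its range is refused whole. The fingers move at their own pace and stop on an object; "grip_force" is the grip in N (left out, the last holds). Time passes only in rows, so rows that do not move let the fingers close. It gives the time, the measured TCP pose, the force, the opening and the grip force at its end, in the units of the state.
- sense(): the state, without advancing time (a new reading comes with each control period).
- grab_frame(name): name is "scene" or "top" or "wrist"; returns a dict with "color" (384x512x3 uint8, blue, green, red), "vertical_fov" (degrees; the focal length in pixels is half the picture's height over the tangent of half this angle, whatever the lens; pixels are square), "cx", "cy" (the principal point, pixels), "R" (3x3) and "t" (3): a world point X has camera coordinates R X + t. Camera axes: x right, y down, z forward; pixel columns grow to the right and rows downward; lengths in mm; the calibration is good to about 2 mm. The wrist camera is an equidistant fisheye: a pixel r from the principal point sees the ray r / f radians off the axis. A picture is of the moment at which its call begins. There is no depth.
- job_done(): hands the job in; it is judged then, once.
Trained networks look in the newest picture that a camera, given by its name, has taken for a name from the list of things; names that differ only in an ending like _2 or _b are one class to them, and where a whole thing is asked for, a point or a joint stands for the part that bears it (a point fixed in the world has none). Each returns a list of dicts, best first, with "confidence" (0 to 1); they miss things now and then, are a little off and sometimes report something else, mostly with a low value. They report only what shows in the picture. A call takes as long as a camera call.
- recognise(camera, query): "extent" ([centre column, centre row, width, height] in pixels, round what is visible of it).
The state is a dict: "time": time; "q": joint angles; "qvel": joint speeds; "joint_efforts": joint torques, N m; "eef_pos": TCP position; "tool_rot": TCP orientation; "contact_force": force on the tool from outside, world axes, zero at the start; "wrist_torque": the same for the moment, N m; "opening": opening from 0.0 (shut) to 1.0 (fully open); "gripper_force": force on a finger pad.
Only numpy, scipy, OpenCV 4.12 (cv2) and the standard library are available. Lean on these libraries where they do the work, as an engineer would, in place of code of your own. Each camera call takes 0.05 s, during which the arm holds its last target. There are 200 camera calls.

## Task

Take the thicker of the two white cartridges from the wire rack and set it down on the rocker tray of the marking station, on the half next to the press, so that its weight tips the tray and it rolls by itself into the nest under the plunger. Then press the plunger's black head down from above until its foot comes to a hard stop on the cartridge, hold it there firmly for about a second with a steady push (about 2 kg on the head, never a hard shove), and let it spring back up. Leave the cartridge in the nest with the tray swung back, and leave the thin cartridge and the other things alone.

Things in the scene. Friction and masses are not known exactly. Their poses are not given: they have to be found in the camera images.
- station: Marking station fixed on the bench: aluminium base plate 150 x 320 x 10 mm (y from -140 to 180 mm) carrying, in a row along its y axis, a rocker tray (+y side), a fixed ramp and a nest under a grey hand press (-y side). Origin on the bench, z up, x away from the robot at yaw 0. The press column is at x = 75, y = -90 mm; its arm covers the nest 114 to 140 mm above the bench.
- nest (a point): Where the centre of the thick cartridge lies once in the nest, axis along the station's x (station frame x 0, y -90, z 41 mm). Floor 16 mm above the bench, stop wall 58 mm high on the -y side, ramp lip 26 mm high on the +y side; the ramp rises to 38 mm at y = 20 mm between cheeks 104 mm apart. The press arm above bars loading it from above.
- plunger_head (a point): Middle of the top of the plunger's head, a black mushroom disc 52 mm wide, 20 mm thick, 191 mm above the bench when up (station x 0, y -90 mm). Pushed straight down: 2 N at first, 0.2 N more per mm, then the steel foot lands hard on a thick cartridge in the nest. A mark needs over 7 N more on the cartridge: 15 to 25 N on the head in all; much over 30 N spoils it.
- plunger (a joint): Travel of the plunger, m: 0 is up, positive is down. Its foot is screwed in or out by whoever used it last, so it meets the thick cartridge somewhere between 0.012 and 0.022: it must be felt. 0.028 is the very end, reached only if the nest is empty. The spring lifts it again.
- rocker_deck (a point): Point on the rocker tray's upper face where the cartridge is to be set, axis parallel to the station's x: mid-width, 30 mm towards the press from the pivot (station x 0, y 70, z 52 mm when level). Aluminium tray, y from 30 to 160 mm, 108 mm between its side rails (14 mm high), end wall 18 mm high at the +y end; pivot parallel to x at y = 100 mm.
- rocker (a joint): Tilt of the rocker tray, rad: 0 is level (where a light counterweight torque of 0.016 to 0.03 N m holds it when empty), 0.16 is tipped fully down towards the press. It swings back by itself.
- rack: Wire rack fixed on the bench, 150 x 108 x 18 mm, with two cradles side by side at x = -45 mm and x = +45 mm in its frame, each of two steel rods (8 mm thick, 34 mm apart, tops 18 mm above the bench) along y. Origin on the bench under its middle. One cartridge lies in each cradle, axis along the rack's y; which one is where changes.
- thick_cartridge: The cartridge to be stamped: white plastic cylinder 50 mm in diameter, 90 mm long, about 0.25 kg. Origin at its centre, x along its axis. In the rack its centre is 37 mm above the bench.
- thin_cartridge: The other white cartridge, 38 mm in diameter, 90 mm long. Origin at its centre, x along its axis. Stays in the rack.
- wash_bottle: White wash bottle with a spout, 64 mm thick, 193 mm high, bystander. Origin under it.
- amber_bottle: Amber bottle with a black cap, 52 mm in diameter, 98 mm high, bystander. Origin under its middle.

How it is judged (in metres and radians):
On the way, in this order (a step that is already met when the one before it is completed fails the run):
1. The thick cartridge lies on the rocker tray and its weight has tipped the tray (value of joint rocker above 0.1 rad and contact force between thick_cartridge and rocker above 0.2 N and contact force between the fingers and rocker below 0.1 N), for 0.05 s.
2. The thick cartridge has rolled into the nest and lies still, let go, with the tray swung back (x of thick_cartridge in the frame of station between -0.012 and 0.012 m and y of thick_cartridge in the frame of station between -0.098 and -0.082 m and z of thick_cartridge in the frame of station between 0.036 and 0.046 m and linear speed of thick_cartridge below 0.02 m/s and value of joint rocker below 0.03 rad and contact force between the fingers and thick_cartridge below 0.1 N), for 0.2 s.
3. The plunger's foot is pressed hard on the cartridge (more than 7 N between them) for 0.8 s (x of thick_cartridge in the frame of station between -0.012 and 0.012 m and y of thick_cartridge in the frame of station between -0.098 and -0.082 m and z of thick_cartridge in the frame of station between 0.036 and 0.046 m and contact force between plunger and thick_cartridge above 7 N), for 0.8 s.
At the end, for the whole second after the job is handed in: The thick cartridge lies still in the nest (within 12 mm along its axis, 8 mm across and 5 mm in height of its seat), the plunger is up again (within 3 mm), the rocker tray is level (within 0.03 rad), and the thin cartridge and the bystanders are within 15 mm of where they stood (x of thick_cartridge in the frame of station between -0.012 and 0.012 m and y of thick_cartridge in the frame of station between -0.098 and -0.082 m and z of thick_cartridge in the frame of station between 0.036 and 0.046 m and linear speed of thick_cartridge below 0.02 m/s and value of joint plunger below 0.003 m and value of joint rocker below 0.03 rad and distance of each of thin_cartridge, wash_bottle, amber_bottle from where it was at the start of the episode below 0.015 m); the robot touches nothing.
It fails at once if The cartridge is crushed: more than 27 N between the plunger's foot and the cartridge (contact force between plunger and thick_cartridge above 27 N).
It fails at once if The thin cartridge or a bystander is moved by more than 15 mm (distance of any of thin_cartridge, wash_bottle, amber_bottle from where it was at the start of the episode above 0.015 m).
It also fails if it takes over 53 s, if anything falls off the work surface, if the arm or the gripper's body presses on something with over 40 N, if the wrist force passes 120 N, or if a joint passes its speed limit or range.

## Working session

There is one attempt and no reset: what is moved stays moved. The work goes in short steps, Python scripts to look and compute and a tool call to move; the robot and the scene stay as the last step left them, time stands still between calls to the robot, and variables do not carry over. Pictures are saved under pics/ and viewed, at most 10 in all, crops included, and the job is handed in when it is done.

Besides the shell and the picture viewer there is one more tool, called as a command line: name --argument value ..., lists and objects as JSON in quotes. carry_out: Moves the arm, as the interface text tells. Its arguments: {"type":"object","properties":{"moves":{"type":"array"},"grip_force":{"type":"number"}},"required":["moves"]}

```bash
mkdir -p pics; ls
python3 - <<'E'
from plant import *
import cv2,numpy as np
s=sense(); print(s['time'],s['eef_pos'],s['tool_rot'],s['contact_force'],s['opening'])
for c in ['scene','top']:
    f=grab_frame(c); cv2.imwrite(f'pics/{c}0.png',f['color'])
    print(c,f['vertical_fov'],f['cx'],f['cy'],np.round(f['R'],4).tolist(),np.round(f['t'],1).tolist())
    for n in ['station','plunger_head','rocker','rack','thick_cartridge','thin_cartridge','wash_bottle','amber_bottle']:
        print(n,[(np.round(d['extent']).tolist(),round(d['confidence'],2)) for d in recognise(c,n)][:3])
a=np.vstack([cv2.imread('pics/scene0.png'),cv2.imread('pics/top0.png')])
E
```

```text
pics
0.0 [234.20796609 632.23028122 208.2535081 ] [-2.32097278e-04  1.76463721e-01  9.84306499e-01 -1.10284500e-03] [ 0.07032462 -0.38466215 -0.95338662] 1.0033346770485037
scene 43.62686193813741 250.76999218532757 190.71091092236668 [[0.8105, -0.5858, -0.0029], [-0.3855, -0.5296, -0.7555], [0.441, 0.6135, -0.6551]] [-388.9, 298.1, 1117.1]
station [([244.0, 219.0, 89.0, 107.0], 0.84), ([288.0, 309.0, 26.0, 63.0], 0.5)]
plunger_head [([258.0, 206.0, 21.0, 42.0], 0.8), ([228.0, 189.0, 46.0, 42.0], 0.69)]
rocker [([226.0, 188.0, 48.0, 39.0], 0.7)]
rack [([196.0, 176.0, 60.0, 29.0], 0.82), ([256.0, 206.0, 19.0, 35.0], 0.27)]
thick_cartridge [([206.0, 158.0, 31.0, 23.0], 0.82)]
thin_cartridge [([186.0, 173.0, 32.0, 22.0], 0.84), ([195.0, 174.0, 60.0, 33.0], 0.49), ([256.0, 208.0, 21.0, 41.0], 0.46)]
wash_bottle [([289.0, 310.0, 28.0, 61.0], 0.75), ([187.0, 172.0, 29.0, 24.0], 0.57)]
amber_bottle [([268.0, 170.0, 20.0, 28.0], 0.79)]
top 50.616963519809026 252.26894785407632 193.41838827142774 [[0.0008, -0.9999, -0.0162], [-0.9968, 0.0005, -0.0805], [0.0805, 0.0162, -0.9966]] [10.7, 519.6, 1456.1]
station [([238.0, 203.0, 94.0, 58.0], 0.81), ([214.0, 159.0, 14.0, 15.0], 0.42)]
plunger_head [([271.0, 207.0, 18.0, 13.0], 0.73)]
rocker [([220.0, 196.0, 40.0, 45.0], 0.91)]
rack [([188.0, 203.0, 6.0, 25.0], 0.7)]
thick_cartridge [([165.0, 191.0, 28.0, 18.0], 0.76)]
thin_cartridge [([173.0, 216.0, 29.0, 14.0], 0.73)]
wash_bottle [([345.0, 239.0, 29.0, 24.0], 0.68)]
amber_bottle [([215.0, 159.0, 14.0, 18.0], 0.49)]
```

Run:
```python
import cv2
for n,(x0,y0,x1,y1) in {'top':(130,130,370,270),'scene':(150,130,330,260)}.items():
    im=cv2.imread(f'pics/{n}0.png')[y0:y1,x0:x1]
    s=800/(x1-x0); s=min(s,600/(y1-y0)); cv2.imwrite(f'pics/{n}0c.png',cv2.resize(im,None,fx=s,fy=s,interpolation=cv2.INTER_CUBIC)); print(n,s)
```

```text
top 3.3333333333333335
scene 4.444444444444445
```

View pics/top0c.png

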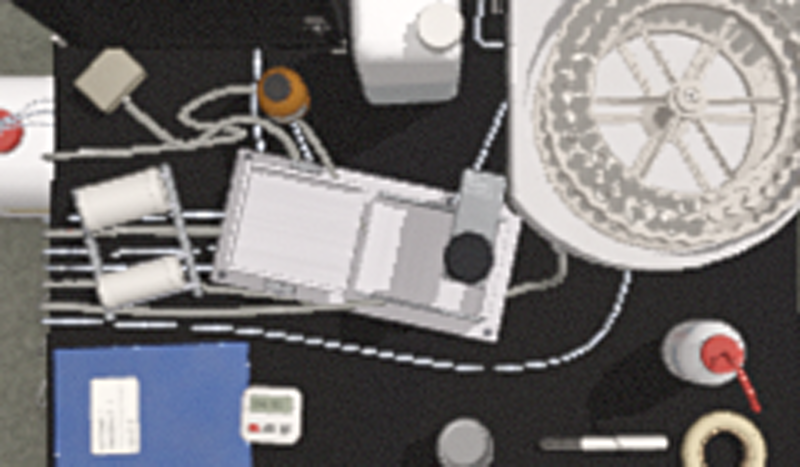

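View pics/scene0c.png

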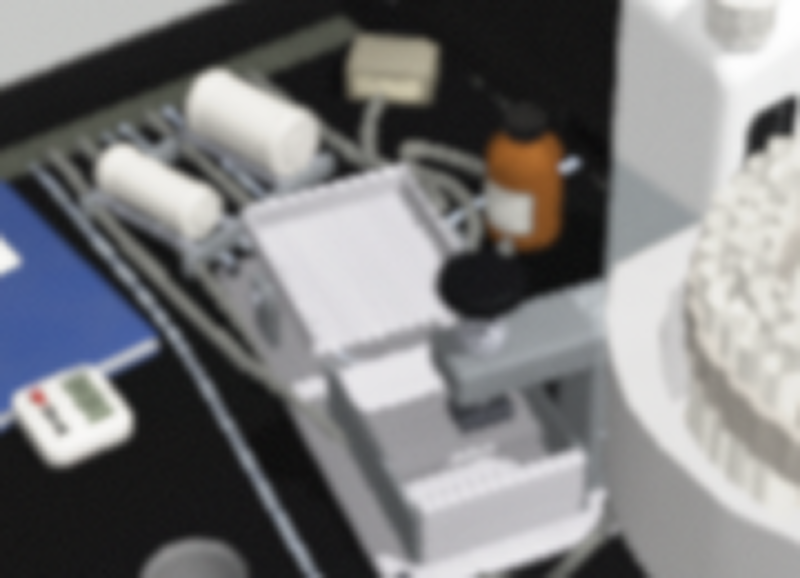

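```bash
cat > h.py <<'E'
from plant import *
import cv2,numpy as np
from scipy.optimize import least_squares
from scipy.spatial.transform import Rotation as Ro
def cam(name):
    f=grab_frame(name); f['f']=f['color'].shape[0]/2/np.tan(np.radians(f['vertical_fov'])/2); f['fish']=name=='wrist'
    for k in 'Rt': f[k]=np.array(f[k])
    return f
def proj(f,X):
    c=np.atleast_2d(X)@f['R'].T+f['t']
    if f['fish']:
        r=np.hypot(c[:,0],c[:,1]); th=np.arctan2(r,c[:,2]); s=(f['f']*th/np.maximum(r,1e-9))[:,None]
        p=c[:,:2]*s
    else: p=c[:,:2]/c[:,2:]*f['f']
    return p+[f['cx'],f['cy']]
def plane(f,uv,z):
    d=(np.atleast_2d(uv)-[f['cx'],f['cy']])/f['f']
    if f['fish']:
        th=np.linalg.norm(d,axis=1); k=np.where(th>1e-9,np.sin(th)/np.maximum(th,1e-9),1)
        c=np.c_[d*k[:,None],np.cos(th)]
    else: c=np.c_[d,np.ones(len(d))]
    w=c@f['R']; o=-f['R'].T@f['t']
    return o+w*((z-o[2])/w[:,2])[:,None]
def place(p,L):
    c,s=np.cos(p[2]),np.sin(p[2]); L=np.atleast_2d(L)
    return np.c_[p[0]+c*L[:,0]-s*L[:,1],p[1]+s*L[:,0]+c*L[:,1],L[:,2]]
def fit(p0,obs): # obs: list of (f, L, uv)
    g=lambda p:np.concatenate([(proj(f,place(p,L))-uv).ravel() for f,L,uv in obs])
    r=least_squares(g,p0,loss='soft_l1',x_scale=[10,10,.05]); return r.x,np.abs(r.fun).round(1)
E
python3 - <<'E'
from h import *
t=cam('top'); s=cam('scene')
c=lambda l:np.array(l)/3.3333+[130,130]
cs=lambda l:np.array(l)/4.4444+[150,130]
L=np.array([[75,-140,10],[-75,-140,10],[-75,180,10],[75,180,10],[0,-90,191]],float)
uv=c([[520,213],[497,340],[213,280],[240,150],[467,257]])
p,r=fit([500,0,0],[(t,L,uv),(s,L[4:],cs([[484,274]]))]); print('station',p,r)
for n,l in dict(nest=[0,-90,41],head=[0,-90,191],deck=[0,70,52]).items(): print(n,place(p,l).round(1))
R=lambda a,z:plane(t,c(a),z).round(1)[0]
print('thick',R([125,200],37),'ends',R([82,213],37),R([168,187],37))
print('thin',R([143,282],31),R([104,294],31),R([185,267],31))
print('amber',R([283,92],70))
E
```

```text
station [ 4.80893803e+02  3.60090008e+01 -2.02525411e-01] [1.  2.1 0.2 0.1 0.8 0.4 0.2 0.5 0.9 0.3 1.5 0.3]
nest [[462.8 -52.2  41. ]]
head [[462.8 -52.2 191. ]]
deck [[495.  104.6  52. ]]
thick [530.8 316.9  37. ] ends [516.7 363.4  37. ] [544.9 270.4  37. ]
thin [442.2 297.1  31. ] [429.2 339.3  31. ] [458.4 251.8  31. ]
amber [643.2 142.7  70. ]
```

```bash
cat >> h.py <<'E'
def plan(xyz,ang): # ang: wanted tool-y heading, deg (mod 180)
    s=sense(); R=Ro.from_quat(np.roll(s['tool_rot'],-1)).as_matrix()
    cur=np.degrees(np.arctan2(R[1,1],R[0,1])); d=(ang-cur+90)%180-90
    # tool z is down: + twist about tool z lowers the world heading
    e=np.array(xyz)-s['eef_pos']; R2=R@Ro.from_euler('z',-d,degrees=True).as_matrix()
    print('t %.2f pos %s heading %.1f q6 %.2f F %s open %.2f tiltz %s'%(s['time'],np.round(s['eef_pos'],1),cur,s['q'][5],np.round(s['contact_force'],1),s['opening'],R[:,2].round(3)))
    print('twist units %.2f | offset before twist %s | after twist %s'%(-d/6,(R.T@e/30).round(2),(R2.T@e/30).round(2)))
E
python3 - <<'E'
from h import *
plan([531,317,190],16.9)
E
```

```text
t 1.00 pos [234.5 633.  209.6] heading 69.7 q6 -0.04 F [-0.8 -0.  -0.4] open 1.00 tiltz [ 0.  0. -1.]
twist units 8.80 | offset before twist [-12.93  -6.44   0.65] | after twist [-12.95   6.39   0.65]
```

View pics/top0.png

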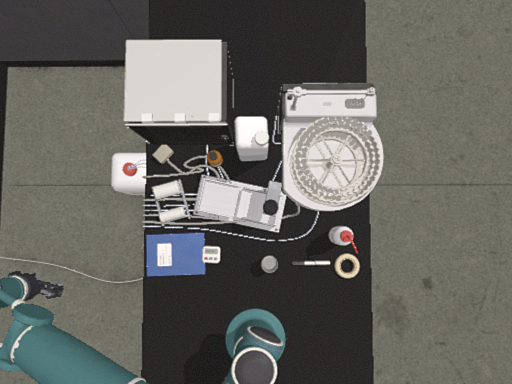

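carry_out --moves '[{"hand": 0,"offset": [-0.99,-0.49,0.05],"twist": 0},{"hand": 0,"offset": [-0.99,-0.49,0.05],"twist": 0},{"hand": 0,"offset": [-0.99,-0.49,0.05],"twist": 0},{"hand": 0,"offset": [-0.99,-0.49,0.05],"twist": 0},{"hand": 0,"offset": [-0.99,-0.49,0.05],"twist": 0},{"hand": 0,"offset": [-0.99,-0.49,0.05],"twist": 0},{"hand": 0,"offset": [-0.99,-0.49,0.05],"twist": 0},{"hand": 0,"offset": [-0.99,-0.49,0.05],"twist": 0},{"hand": 0,"offset": [-0.99,-0.49,0.05],"twist": 0},{"hand": 0,"offset": [-0.99,-0.49,0.05],"twist": 0},{"hand": 0,"offset": [-0.99,-0.49,0.05],"twist": 0},{"hand": 0,"offset": [-0.99,-0.49,0.05],"twist": 0},{"hand": 0,"offset": [-0.99,-0.49,0.05],"twist": 0},{"hand": 0,"offset": [0,0,0],"twist": 1},{"hand": 0,"offset": [0,0,0],"twist": 1},{"hand": 0,"offset": [0,0,0],"twist": 1},{"hand": 0,"offset": [0,0,0],"twist": 1},{"hand": 0,"offset": [0,0,0],"twist": 1},{"hand": 0,"offset": [0,0,0],"twist": 1},{"hand": 0,"offset": [0,0,0],"twist": 1}]'

```text
time: 2.67
eef_pos: [530.2, 319.6, 190.1]
tool_rot: [0.0, 0.52, 0.854, 0.0]
contact_force: [0.5, 1.1, -0.3]
opening: 1.001
gripper_force: 0.0
```

Run:
```python
from h import *
w=cam('wrist'); cv2.imwrite('pics/w1.png',w['color']); cv2.imwrite('pics/w1b.png',cv2.resize(w['color'],(800,600),interpolation=cv2.INTER_CUBIC))
print(w['f'],w['cx'],w['cy'],w['R'].tolist(),w['t'].tolist())
plan([531,317,190],16.9)
for n in ['thick_cartridge','thin_cartridge','rack','rocker','plunger_head']:
    r=recognise('wrist',n)
    print(n,[(np.round(d['extent'],1).tolist(),round(d['confidence'],2)) for d in r][:2])
    if r and 'cart' in n: print(plane(w,r[0]['extent'][:2],37 if 'ick' in n else 31))
```

```text
297.3186396354542 247.26827435925463 193.52792352429347 [[0.8881767727832918, 0.4595016814457763, 0.0004743803985346176], [0.43795932479389077, -0.8468487678883685, 0.301726356409302], [0.13904549656259121, -0.26777858218023737, -0.9533944518462472]] [-617.1946207468562, 4.366336369475861, 374.1569663815832]
t 2.72 pos [530.2 319.6 190.2] heading 27.1 q6 0.03 F [-0.7  0.1 -0.2] open 1.00 tiltz [ 0.  0. -1.]
twist units 1.70 | offset before twist [-0.09 -0.02  0.01] | after twist [-0.09  0.    0.01]
thick_cartridge [([247.7, 177.2, 59.4, 90.8], 0.98)]
[[532.43916526 315.02504184  37.        ]]
thin_cartridge [([172.4, 155.8, 39.9, 83.5], 0.95), ([180.9, 289.6, 90.1, 109.4], 0.29)]
[[445.89703454 297.14749165  31.        ]]
rack [([214.3, 157.0, 140.2, 102.6], 0.62)]
rocker [([176.5, 288.9, 101.8, 107.0], 0.88), ([102.0, 371.3, 23.9, 23.4], 0.61)]
plunger_head [([100.8, 370.1, 21.5, 21.1], 0.79)]
```

View pics/w1b.png

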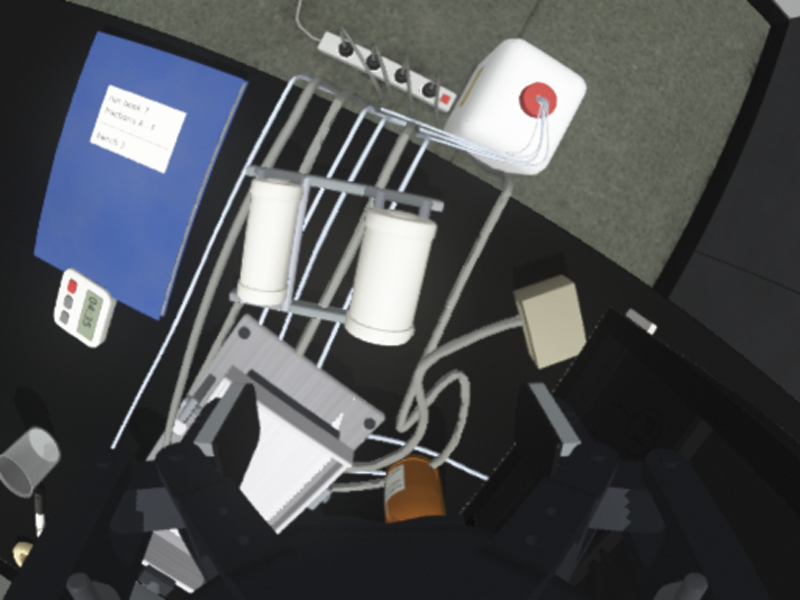

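Run:
```python
from h import *
w=cam('wrist'); g=lambda l:np.array(l)/1.5625
for a,b in [((399,212),(379,340)),((362,210),(346,335)),((436,215),(412,345))]:
    P=plane(w,g([a,b]),37); d=P[0]-P[1]; print('axis',P.round(1).tolist(),np.degrees(np.arctan2(d[1],d[0])),np.linalg.norm(d))
P=plane(w,g([(268,180),(258,300)]),31);d=P[0]-P[1];print('thin axis',np.degrees(np.arctan2(d[1],d[0])),P.mean(0))
for a,b in [((248,172),(440,207)),((232,297),(345,318))]:
    P=plane(w,g([a,b]),15); d=P[1]-P[0]; print('bar',np.degrees(np.arctan2(d[1],d[0])),P.round(1).tolist())
P=plane(w,g([(248,313),(385,416)]),10);d=P[1]-P[0];print('station end',P.round(1).tolist(),np.degrees(np.arctan2(d[1],d[0])),np.linalg.norm(d))
```

```text
axis [[518.2, 359.7, 37.0], [549.6, 269.8, 37.0]] 109.2579018889037 95.293605818662
axis [[495.0, 349.2, 37.0], [526.2, 261.9, 37.0]] 109.6448289778245 92.68189882916907
axis [[541.6, 370.0, 37.0], [573.2, 277.6, 37.0]] 108.85514647126365 97.6073831098763
thin axis 109.55253102788686 [440.52444355 295.45733879  31.        ]
bar 16.524916460520892 [[405.4, 334.1, 15.0], [544.7, 375.4, 15.0]]
bar 16.97771469312723 [[433.3, 238.7, 15.0], [521.5, 265.7, 15.0]]
station end [[449.8, 230.4, 10.0], [591.8, 198.9, 10.0]] -12.502281462937884 145.44273376869194
```

Run:
```python
from h import *
plan([533,315.5,18],18)
```

```text
t 3.02 pos [530.2 319.6 190.1] heading 27.8 q6 0.02 F [ 0.3  0.9 -0. ] open 1.00 tiltz [ 0.  0. -1.]
twist units 1.63 | offset before twist [-0.17  0.02  5.74] | after twist [-0.16  0.05  5.74]
```

carry_out --moves '[{"hand": 0,"offset": [0,0,0.2],"twist": 0.8},{"hand": 0,"offset": [0,0,0.4],"twist": 0.8},{"hand": 0,"offset": [-0.16,0.05,0.7],"twist": 0},{"hand": 0,"offset": [0,0,0.9],"twist": 0},{"hand": 0,"offset": [0,0,0.9],"twist": 0},{"hand": 0,"offset": [0,0,0.9],"twist": 0},{"hand": 0,"offset": [0,0,0.7],"twist": 0},{"hand": 0,"offset": [0,0,0.5],"twist": 0},{"hand": 0,"offset": [0,0,0.3],"twist": 0},{"hand": 0,"offset": [0,0,0.2],"twist": 0},{"hand": 0,"offset": [0,0,0],"twist": 0}]'

```text
time: 3.93
eef_pos: [532.4, 315.2, 18.0]
tool_rot: [-0.0, 0.587, 0.81, -0.001]
contact_force: [0.1, -0.2, -0.6]
opening: 1.004
gripper_force: 0.0
```

Run:
```python
from h import *
plan([533,315.5,18],18)
w=cam('wrist');cv2.imwrite('pics/w2.png',cv2.resize(w['color'],(640,480)))
```

```text
t 3.93 pos [532.4 315.2  18. ] heading 18.1 q6 0.18 F [ 0.1 -0.2 -0.6] open 1.00 tiltz [-0.002 -0.001 -1.   ]
twist units 0.02 | offset before twist [ 0.    0.02 -0.  ] | after twist [ 0.    0.02 -0.  ]
```

View pics/w2.png

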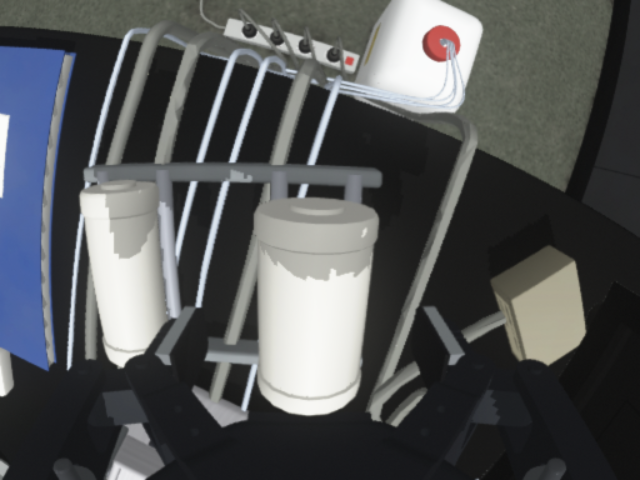

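carry_out --grip_force 40 --moves '[{"hand": 1,"offset": [0,0,0],"twist": 0},{"hand": 1,"offset": [0,0,0],"twist": 0},{"hand": 1,"offset": [0,0,0],"twist": 0},{"hand": 1,"offset": [0,0,0],"twist": 0},{"hand": 1,"offset": [0,0,0],"twist": 0},{"hand": 1,"offset": [0,0,0],"twist": 0},{"hand": 1,"offset": [0,0,0],"twist": 0},{"hand": 1,"offset": [0,0,0],"twist": 0}]'

```text
time: 4.65
eef_pos: [533.4, 315.9, 21.0]
tool_rot: [0.0, 0.587, 0.809, 0.0]
contact_force: [-1.7, -1.1, 5.8]
opening: 0.524
gripper_force: 38.8
```

carry_out --moves '[{"hand": 1,"offset": [0,0,-0.3],"twist": 0},{"hand": 1,"offset": [0,0,-0.6],"twist": 0},{"hand": 1,"offset": [0,0,-0.9],"twist": 0},{"hand": 1,"offset": [0,0,-0.9],"twist": 0},{"hand": 1,"offset": [0,0,-0.9],"twist": 0},{"hand": 1,"offset": [0,0,-0.9],"twist": 0},{"hand": 1,"offset": [0,0,-0.5],"twist": 0},{"hand": 1,"offset": [0,0,-0.2],"twist": 0},{"hand": 1,"offset": [0,0,0],"twist": 0}]'

```text
time: 5.4
eef_pos: [534.2, 316.1, 177.6]
tool_rot: [0.001, 0.587, 0.809, 0.002]
contact_force: [-0.5, 0.5, -3.1]
opening: 0.523
gripper_force: 38.9
```

Run:
```python
from h import *
plan([495,104.6,180],78)
s=cam('scene'); t=cam('top')
for c in ['scene','top']:
  for n in ['thick_cartridge','thin_cartridge']: print(c,n,[(np.round(d['extent'],1).tolist(),round(d['confidence'],2)) for d in recognise(c,n)][:2])
# zoomed station crops for corner picking
for n,f,(x0,y0,x1,y1),k in [('t',t,(190,170,290,240),8),('s',s,(195,155,295,255),6)]:
    cv2.imwrite(f'pics/{n}2.png',cv2.resize(f['color'][y0:y1,x0:x1],None,fx=k,fy=k,interpolation=cv2.INTER_CUBIC))
```

```text
t 5.40 pos [534.2 316.1 177.6] heading 18.1 q6 0.18 F [-0.5  0.5 -3.1] open 0.52 tiltz [ 0.004  0.002 -1.   ]
twist units -9.99 | offset before twist [-6.3  -3.43 -0.1 ] | after twist [-0.19 -7.17 -0.1 ]
scene thick_cartridge [([201.7, 118.1, 29.3, 21.8], 0.85)]
scene thin_cartridge [([184.4, 172.6, 31.8, 23.6], 0.71)]
top thick_cartridge [([158.3, 188.1, 26.2, 20.0], 0.58)]
top thin_cartridge [([175.2, 214.9, 18.5, 13.2], 0.59)]
```

View pics/t2.png

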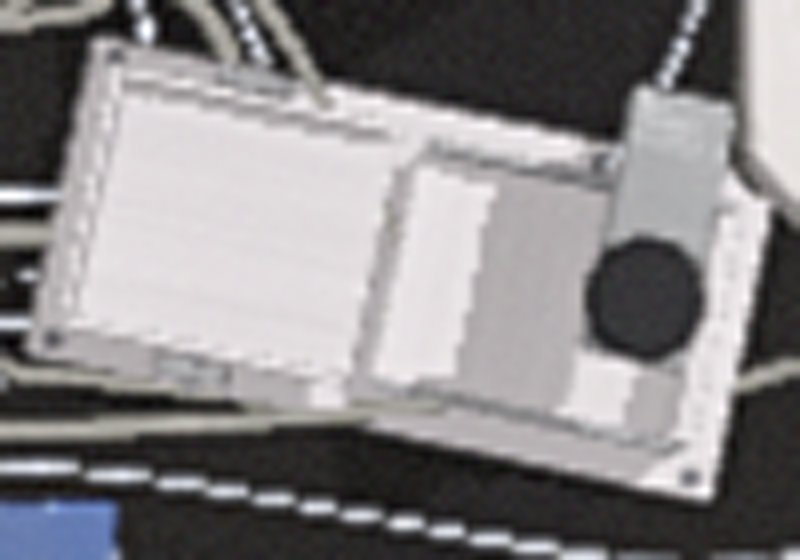

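View pics/s2.png

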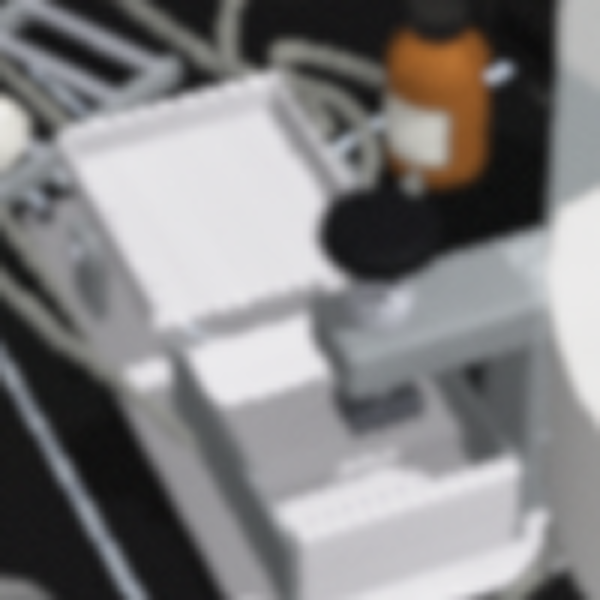

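Run:
```python
from h import *
t=cam('top'); s=cam('scene')
T=lambda l:(np.array(l)+.5)/8-.5+[190,170]; S=lambda l:(np.array(l)+.5)/6-.5+[195,155]
LT=np.array([[75,180,10],[-75,180,10],[-75,-140,10],[75,-140,10],[0,-90,190],[54,30,52],[-54,30,52]],float)
UT=T([[95,38],[30,352],[712,500],[772,200],[645,298],[395,150],[352,372]])
LS=np.array([[0,-90,191],[-56,160,70],[56,160,70],[-54,30,52]],float); US=S([[380,228],[60,135],[285,75],[160,325]])
for o in ([(t,LT,UT)],[(s,LS,US)],[(t,LT,UT),(s,LS,US)]):
    p,r=fit([481,36,-.2],o); print(p.round(3),r, 'deck',place(p,[0,70,52]).round(1),'nest',place(p,[0,-90,41]).round(1))
```

```text
[ 4.80565e+02  3.77820e+01 -2.11000e-01] [0.1 0.1 0.8 0.5 0.3 0.4 0.6 2.3 0.2 0.3 0.6 1.2 0.5 0.7] deck [[495.2 106.2  52. ]] nest [[461.7 -50.2  41. ]]
[ 4.82152e+02  3.42740e+01 -2.25000e-01] [0.4 0.2 0.8 0.3 1.1 0.3 0.6 0.4] deck [[497.8 102.5  52. ]] nest [[462.1 -53.5  41. ]]
[ 4.81601e+02  3.64430e+01 -2.15000e-01] [0.6 0.6 0.4 0.  0.1 0.3 1.  2.4 0.6 0.1 1.  1.5 0.2 0.4 0.8 0.7 0.2 0.4
 2.2 0.1 0.1 0.1] deck [[496.5 104.8  52. ]] nest [[462.4 -51.5  41. ]]
```

carry_out --moves '[{"hand": 1,"offset": [-0.5,-0.27,0],"twist": 0},{"hand": 1,"offset": [-0.9,-0.49,0],"twist": 0},{"hand": 1,"offset": [-0.9,-0.49,0],"twist": 0},{"hand": 1,"offset": [-0.9,-0.49,0],"twist": 0},{"hand": 1,"offset": [-0.9,-0.49,0],"twist": 0},{"hand": 1,"offset": [-0.9,-0.49,0],"twist": 0},{"hand": 1,"offset": [-0.8,-0.43,0],"twist": 0},{"hand": 1,"offset": [-0.5,-0.27,0],"twist": 0},{"hand": 1,"offset": [0,0,0],"twist": -0.99},{"hand": 1,"offset": [0,0,0],"twist": -0.99},{"hand": 1,"offset": [0,0,0],"twist": -0.99},{"hand": 1,"offset": [0,0,0],"twist": -1},{"hand": 1,"offset": [0,0,0],"twist": -1},{"hand": 1,"offset": [0,0,0],"twist": -1},{"hand": 1,"offset": [0,0,0],"twist": -1},{"hand": 1,"offset": [0,0,0],"twist": -1},{"hand": 1,"offset": [0,0,0],"twist": -1},{"hand": 1,"offset": [0,0,0],"twist": -1}]'

```text
time: 7.3
eef_pos: [493.7, 103.4, 174.8]
tool_rot: [-0.0, 0.103, 0.995, -0.0]
contact_force: [0.1, -0.0, -2.8]
opening: 0.522
gripper_force: 39.0
```

Run:
```python
from h import *
plan([496.3,104.8,120],77.9)
w=cam('wrist');cv2.imwrite('pics/w3.png',cv2.resize(w['color'],(800,600),interpolation=cv2.INTER_CUBIC))
for n in ['thick_cartridge','plunger_head']: print(n,[(np.round(d['extent'],1).tolist(),round(d['confidence'],2)) for d in recognise('wrist',n)][:2])
p=[481.6,36.5,-.213]
print((proj(w,place(p,[[75,180,10],[-75,180,10],[-56,160,70],[56,160,70],[0,-90,191],[54,30,52],[-54,30,52],[-75,-140,10],[75,-140,10],[-52,20,38],[52,20,38]]))*1.5625).round(0).tolist())
```

```text
t 7.30 pos [493.7 103.4 174.8] heading 78.2 q6 -1.21 F [ 0.1 -0.  -2.8] open 0.52 tiltz [-0.001 -0.    -1.   ]
twist units 0.05 | offset before twist [-0.08  0.06  1.83] | after twist [-0.08  0.06  1.83]
thick_cartridge [([249.6, 243.3, 101.2, 176.3], 0.77)]
plunger_head [([52.8, 220.2, 102.0, 87.4], 0.61), ([248.4, 243.6, 95.1, 172.2], 0.21)]
[[525.0, 363.0], [542.0, 173.0], [541.0, 206.0], [524.0, 375.0], [37.0, 369.0], [332.0, 361.0], [327.0, 202.0], [123.0, 180.0], [145.0, 357.0], [315.0, 203.0], [320.0, 350.0]]
```

View pics/w3.png

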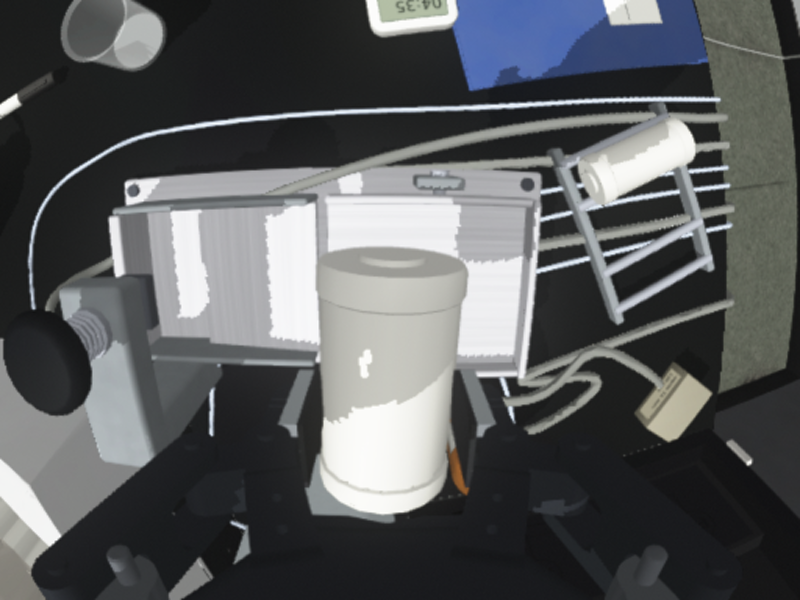

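Run:
```python
from h import *
w=cam('wrist'); s=sense(); print('cam',(-w['R'].T@w['t']).round(1)); e=s['eef_pos']; h=np.radians(77.9-90)
a=np.linspace(0,2*np.pi,60)
def rims(dx,dz,dy=0,yaw=0):
    L=np.vstack([np.c_[np.full(60,q),25*np.cos(a)+0,25*np.sin(a)] for q in (-45,45)]); L[:,0]+=dx; L[:,1]+=dy
    P=place([e[0],e[1],h+yaw],L); P[:,2]+=e[2]+dz; u=proj(w,P)*1.5625; return [x for k in (u[:60],u[60:]) for x in (k[:,0].min(),k[:,0].max(),k[:,1].min(),k[:,1].max())]
for dz in (13,16,19):
  for dx in (-5,0,5): print(dx,dz,np.round(rims(dx,dz)))
```

```text
cam [417.9 119.4 340.4]
-5 13 [313. 464. 232. 259. 327. 450. 432. 506.]
0 13 [313. 463. 244. 276. 328. 449. 441. 516.]
5 13 [314. 462. 257. 293. 329. 449. 449. 525.]
-5 16 [311. 465. 233. 261. 326. 451. 435. 512.]
0 16 [312. 464. 246. 279. 327. 450. 444. 521.]
5 16 [313. 464. 258. 296. 328. 449. 453. 530.]
-5 19 [310. 467. 234. 264. 325. 452. 439. 517.]
0 19 [311. 466. 247. 282. 326. 451. 448. 527.]
5 19 [311. 465. 260. 299. 327. 450. 457. 536.]
```

carry_out --moves '[{"hand": 1,"offset": [-0.08,0.06,0.4],"twist": 0.05},{"hand": 1,"offset": [0,0,0.7],"twist": 0},{"hand": 1,"offset": [0,0,0.7],"twist": 0},{"hand": 1,"offset": [0,0,0.6],"twist": 0},{"hand": 1,"offset": [0,0,0.5],"twist": 0},{"hand": 1,"offset": [0,0,0.3],"twist": 0},{"hand": 1,"offset": [0,0,0.2],"twist": 0},{"hand": 1,"offset": [0,0,0.15],"twist": 0},{"hand": 1,"offset": [0,0,0.1],"twist": 0},{"hand": 1,"offset": [0,0,0.1],"twist": 0},{"hand": 1,"offset": [0,0,0],"twist": 0},{"hand": 1,"offset": [0,0,0],"twist": 0}]'

```text
time: 8.5
eef_pos: [497.4, 105.3, 63.1]
tool_rot: [0.0, 0.108, 0.994, 0.0]
contact_force: [-0.6, 0.1, -2.3]
opening: 0.526
gripper_force: 39.0
```

Run:
```python
from h import *
plan([496.3,104.8,61],77.9)
w=cam('wrist');cv2.imwrite('pics/w4.png',cv2.resize(w['color'],(640,480)))
```

```text
t 8.50 pos [497.4 105.3  63.1] heading 77.6 q6 -1.19 F [-0.6  0.1 -2.3] open 0.53 tiltz [ 0.001  0.    -1.   ]
twist units -0.05 | offset before twist [ 0.03 -0.03  0.07] | after twist [ 0.03 -0.03  0.07]
```

View pics/w4.png

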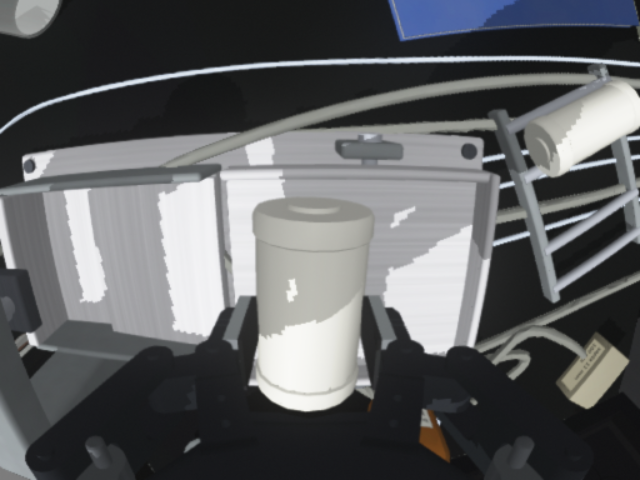

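carry_out --moves '[{"hand": 1,"offset": [0,0,0.05],"twist": 0},{"hand": 0.6,"offset": [0,0,0],"twist": 0},{"hand": 0.3,"offset": [0,0,0],"twist": 0},{"hand": 0,"offset": [0,0,0],"twist": 0},{"hand": 0,"offset": [0,0,0],"twist": 0},{"hand": 0,"offset": [0,0,-0.3],"twist": 0},{"hand": 0,"offset": [0,0,-0.7],"twist": 0},{"hand": 0,"offset": [0,0,-0.9],"twist": 0},{"hand": 0,"offset": [0,0,-0.9],"twist": 0},{"hand": 0,"offset": [0,0,-0.9],"twist": 0},{"hand": 0,"offset": [0,0,-0.9],"twist": 0},{"hand": 0,"offset": [0,0,-0.4],"twist": 0},{"hand": 0.5,"offset": [0,0,0],"twist": 0},{"hand": 0.5,"offset": [0,0,0],"twist": 0},{"hand": 1,"offset": [0,0,0],"twist": 0},{"hand": 1,"offset": [0,0,0],"twist": 0},{"hand": 1,"offset": [0,0,0],"twist": 0},{"hand": 1,"offset": [0,0,0],"twist": 0}]'

```text
time: 10.05
eef_pos: [496.0, 105.1, 209.4]
tool_rot: [-0.001, 0.108, 0.994, -0.0]
contact_force: [-0.2, 0.6, 0.5]
opening: 0.147
gripper_force: 0.0
```

Run:
```python
from h import *
p=[481.6,36.5,-.213]
n=place(p,[0,-90,41])[0]; hd=place(p,[0,-90,191])[0]; print(n,hd)
plan([hd[0],hd[1],225],77.9)
w=cam('wrist');s=cam('scene')
cv2.imwrite('pics/w5.png',np.vstack([cv2.resize(w['color'],(400,300)),cv2.resize(s['color'][150:270,180:340],(400,300))]))
for c,f in (('wrist',w),('scene',s)):
  print(c,proj(f,n).round(),[(np.round(d['extent'],1).tolist(),round(d['confidence'],2)) for d in recognise(c,'thick_cartridge')][:2])
  print(proj(f,hd).round(),[(np.round(d['extent'],1).tolist(),round(d['confidence'],2)) for d in recognise(c,'plunger_head')][:2])
```

```text
[462.57462549 -51.46610213  41.        ] [462.57462549 -51.46610213 191.        ]
t 10.05 pos [496.  105.1 209.4] heading 77.6 q6 -1.19 F [-0.2  0.6  0.5] open 0.15 tiltz [-0.003 -0.    -1.   ]
twist units -0.05 | offset before twist [-0.03 -5.34 -0.51] | after twist [-0.   -5.34 -0.51]
wrist [[118. 173.]] [([115.9, 167.6, 46.0, 78.2], 0.96)]
[[ 47. 218.]] [([71.0, 207.1, 87.1, 77.1], 0.8)]
scene [[257. 235.]] [([254.1, 233.3, 29.3, 18.5], 0.69)]
[[257. 192.]] [([257.6, 206.3, 24.5, 44.6], 0.62)]
```

View pics/w5.png

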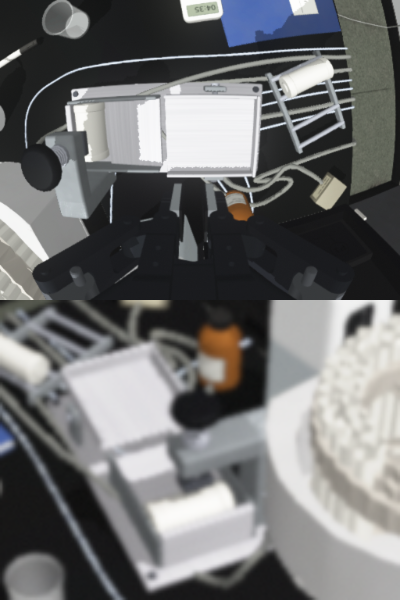

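carry_out --moves '[{"hand": 1,"offset": [0,0,-0.5],"twist": 0},{"hand": 1,"offset": [0,-0.4,-0.4],"twist": 0},{"hand": 1,"offset": [0,-0.8,0],"twist": 0},{"hand": 1,"offset": [0,-0.9,0],"twist": 0},{"hand": 1,"offset": [0,-0.9,0],"twist": 0},{"hand": 1,"offset": [0,-0.9,0],"twist": 0},{"hand": 1,"offset": [0,-0.8,0],"twist": 0},{"hand": 1,"offset": [0,-0.44,0],"twist": 0},{"hand": 1,"offset": [0,-0.2,0],"twist": 0},{"hand": 1,"offset": [0,0,0],"twist": 0},{"hand": 1,"offset": [0,0,0],"twist": 0},{"hand": 1,"offset": [0,0,0],"twist": 0}]'

```text
time: 11.35
eef_pos: [462.7, -50.7, 238.4]
tool_rot: [0.0, 0.108, 0.994, 0.0]
contact_force: [0.2, -0.1, -0.4]
opening: 0.001
gripper_force: 0.0
```

Run:
```python
from h import *
plan([462.5,-51.5,196],77.9)
t=cam('top')
r=recognise('top','plunger_head'); print([(d['extent'],d['confidence']) for d in r][:2], proj(t,[462.6,-51.5,191]))
```

```text
t 11.35 pos [462.7 -50.7 238.4] heading 77.6 q6 -1.52 F [ 0.2 -0.1 -0.4] open 0.00 tiltz [ 0.001  0.    -1.   ]
twist units -0.05 | offset before twist [ 0.   -0.03  1.41] | after twist [ 0.   -0.03  1.41]
[] [[270.8311598 206.8498548]]
```

Descend to just above the head, then feel down.

carry_out --moves '[{"hand": 1,"offset": [0,-0.03,0.3],"twist": 0},{"hand": 1,"offset": [0,0,0.5],"twist": 0},{"hand": 1,"offset": [0,0,0.3],"twist": 0},{"hand": 1,"offset": [0,0,0.2],"twist": 0},{"hand": 1,"offset": [0,0,0.1],"twist": 0},{"hand": 1,"offset": [0,0,0],"twist": 0},{"hand": 1,"offset": [0,0,0],"twist": 0}]'

```text
time: 12.03
eef_pos: [462.4, -52.0, 196.1]
tool_rot: [-0.0, 0.108, 0.994, -0.0]
contact_force: [-0.1, -0.2, 0.0]
opening: -0.003
gripper_force: 0.0
```

carry_out --moves '[{"hand": 1,"offset": [0,0,0.1],"twist": 0},{"hand": 1,"offset": [0,0,0.1],"twist": 0},{"hand": 1,"offset": [0,0,0.1],"twist": 0},{"hand": 1,"offset": [0,0,0.05],"twist": 0},{"hand": 1,"offset": [0,0,0],"twist": 0}]'

```text
time: 12.45
eef_pos: [461.9, -52.0, 185.1]
tool_rot: [-0.0, 0.108, 0.994, 0.0]
contact_force: [-0.2, -0.3, 0.4]
opening: 0.002
gripper_force: 0.0
```

carry_out --moves '[{"hand": 1,"offset": [0,0,0.05],"twist": 0},{"hand": 1,"offset": [0,0,0.05],"twist": 0},{"hand": 1,"offset": [0,0,0],"twist": 0},{"hand": 1,"offset": [0,0,0],"twist": 0}]'

```text
time: 12.78
eef_pos: [462.2, -52.0, 182.5]
tool_rot: [-0.0, 0.108, 0.994, 0.0]
contact_force: [-0.8, 1.0, -0.1]
opening: 0.001
gripper_force: 0.0
```

Run:
```python
from h import *
s=cam('scene')
print(sense()['contact_force'],sense()['eef_pos'],proj(s,[sense()['eef_pos']]))
cv2.imwrite('pics/s6.png',cv2.resize(s['color'][140:260,190:330],(700,600),interpolation=cv2.INTER_CUBIC))
```

```text
[-0.90218932  1.00413418 -0.37757556] [462.30984716 -52.08326814 182.61398496] [[257.24979578 194.61602569]]
```

View pics/s6.png

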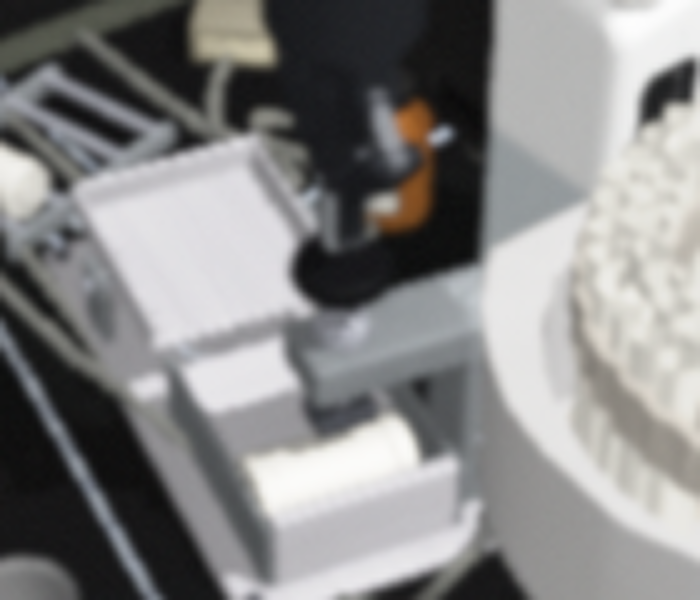

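carry_out --moves '[{"hand": 1,"offset": [0,0,0.05],"twist": 0},{"hand": 1,"offset": [0,0,0.05],"twist": 0},{"hand": 1,"offset": [0,0,0.05],"twist": 0},{"hand": 1,"offset": [0,0,0],"twist": 0},{"hand": 1,"offset": [0,0,0],"twist": 0}]'

```text
time: 13.25
eef_pos: [462.1, -52.0, 177.9]
tool_rot: [-0.0, 0.108, 0.994, 0.0]
contact_force: [-0.0, 0.6, -0.7]
opening: -0.0
gripper_force: 0.0
```

Run:
```python
from h import *
old=cv2.imread('pics/scene0.png'); F=[]
for i in range(3): s=cam('scene'); F.append(sense()['contact_force'])
print(np.round(F,1), sense()['eef_pos'])
# head+foot motion: template of the foot/rod region under the head vs start, and the head's dark lower edge
g=cv2.cvtColor(s['color'],6); o=cv2.cvtColor(old,6)
for u in (250,257,264): print(u,'now',g[184:232,u].tolist()); print(u,'old',o[184:232,u].tolist())
```

```text
[[-1.1  0.4 -0.7]
 [-0.8  0.4  0.6]
 [-0.1 -0.5 -0.1]] [462.30710051 -52.05404222 178.12373318]
250 now [152, 140, 129, 117, 93, 66, 44, 29, 24, 18, 20, 23, 30, 52, 92, 142, 181, 197, 190, 156, 117, 99, 96, 95, 96, 101, 107, 105, 98, 93, 96, 111, 126, 134, 132, 122, 112, 111, 117, 129, 141, 148, 149, 147, 151, 169, 204, 234]
250 old [152, 139, 130, 115, 94, 68, 47, 34, 28, 25, 23, 25, 33, 52, 93, 141, 181, 196, 190, 155, 117, 99, 95, 95, 96, 100, 108, 106, 97, 92, 96, 109, 125, 133, 131, 121, 111, 110, 116, 129, 139, 147, 151, 153, 155, 156, 156, 157]
257 now [71, 71, 71, 73, 75, 85, 88, 64, 35, 23, 25, 24, 24, 25, 26, 24, 27, 53, 91, 113, 118, 133, 145, 147, 149, 148, 145, 152, 158, 160, 152, 140, 134, 131, 129, 121, 106, 83, 72, 77, 79, 82, 109, 153, 200, 234, 245, 248]
257 old [90, 75, 53, 31, 24, 23, 22, 23, 25, 24, 24, 24, 24, 25, 27, 24, 26, 53, 89, 112, 118, 131, 144, 147, 150, 147, 144, 150, 157, 160, 151, 139, 133, 130, 128, 121, 105, 83, 72, 76, 79, 82, 104, 132, 148, 157, 171, 187]
264 now [93, 90, 79, 59, 43, 34, 30, 24, 24, 24, 25, 27, 31, 30, 30, 48, 87, 124, 147, 155, 159, 160, 157, 153, 153, 155, 159, 161, 149, 138, 130, 127, 126, 126, 121, 105, 92, 90, 90, 110, 161, 214, 235, 243, 246, 249, 250, 251]
264 old [109, 109, 99, 67, 35, 25, 24, 23, 25, 24, 25, 28, 31, 29, 29, 48, 85, 124, 145, 154, 159, 158, 155, 152, 151, 154, 159, 160, 149, 138, 130, 127, 126, 126, 119, 105, 91, 89, 91, 94, 114, 137, 149, 152, 150, 146, 144, 145]
```

carry_out --moves '[{"hand": 1,"offset": [0,0,0.05],"twist": 0},{"hand": 1,"offset": [0,0,0.05],"twist": 0},{"hand": 1,"offset": [0,0,0.05],"twist": 0},{"hand": 1,"offset": [0,0,0],"twist": 0},{"hand": 1,"offset": [0,0,0],"twist": 0}]'

```text
time: 13.82
eef_pos: [462.1, -52.0, 173.4]
tool_rot: [-0.0, 0.108, 0.994, 0.0]
contact_force: [0.0, 0.1, -0.7]
opening: 0.002
gripper_force: 0.0
```

```bash
cat > chk.py <<'E'
from h import *
old=cv2.imread('pics/scene0.png'); F=[]
for i in range(3): s=cam('scene'); F.append(sense()['contact_force'])
print(np.round(F,1), sense()['eef_pos'],sense()['q'].round(2) if hasattr(sense()['q'],'round') else sense()['q'])
g=cv2.cvtColor(s['color'],6); o=cv2.cvtColor(old,6)
for u in (250,257,264): print(u,'now',g[184:204,u].tolist()); print(u,'old',o[184:204,u].tolist())
E
python3 chk.py
```

```text
[[ 0.1  0.5  0.1]
 [ 1.2  0.1 -0.2]
 [-0.1 -0.2 -0.2]] [462.32420192 -52.08370288 173.63252992] [-0.17 -0.11  2.08 -0.    1.18 -1.52]
250 now [153, 140, 131, 115, 93, 66, 43, 30, 23, 19, 20, 22, 30, 53, 93, 143, 181, 198, 191, 155]
250 old [152, 139, 130, 115, 94, 68, 47, 34, 28, 25, 23, 25, 33, 52, 93, 141, 181, 196, 190, 155]
257 now [69, 73, 72, 72, 71, 72, 77, 81, 72, 49, 32, 24, 24, 25, 28, 24, 27, 54, 91, 112]
257 old [90, 75, 53, 31, 24, 23, 22, 23, 25, 24, 24, 24, 24, 25, 27, 24, 26, 53, 89, 112]
264 now [89, 89, 81, 64, 45, 33, 28, 27, 24, 25, 26, 28, 29, 30, 29, 48, 87, 125, 146, 155]
264 old [109, 109, 99, 67, 35, 25, 24, 23, 25, 24, 25, 28, 31, 29, 29, 48, 85, 124, 145, 154]
```

carry_out --moves '[{"hand": 1,"offset": [0,0,0.05],"twist": 0},{"hand": 1,"offset": [0,0,0.05],"twist": 0},{"hand": 1,"offset": [0,0,0.05],"twist": 0},{"hand": 1,"offset": [0,0,0],"twist": 0},{"hand": 1,"offset": [0,0,0],"twist": 0}]'

```text
time: 14.38
eef_pos: [462.3, -52.1, 169.2]
tool_rot: [0.0, 0.108, 0.994, -0.0]
contact_force: [-0.4, 0.5, 2.0]
opening: 0.002
gripper_force: 0.7
```

```bash
python3 chk.py
```

```text
[[ 0.1 -0.6  1. ]
 [ 0.5 -0.6  1.2]
 [ 0.1 -0.1  1.2]] [462.30803611 -52.0426433  169.25334528] [-0.17 -0.11  2.08  0.    1.17 -1.52]
250 now [152, 139, 132, 121, 97, 69, 45, 30, 25, 21, 20, 23, 31, 52, 92, 142, 179, 196, 190, 155]
250 old [152, 139, 130, 115, 94, 68, 47, 34, 28, 25, 23, 25, 33, 52, 93, 141, 181, 196, 190, 155]
257 now [67, 70, 69, 70, 71, 71, 72, 75, 81, 77, 56, 34, 27, 26, 27, 24, 27, 53, 91, 114]
257 old [90, 75, 53, 31, 24, 23, 22, 23, 25, 24, 24, 24, 24, 25, 27, 24, 26, 53, 89, 112]
264 now [71, 84, 78, 59, 43, 37, 37, 39, 34, 27, 25, 27, 30, 30, 30, 49, 88, 125, 146, 156]
264 old [109, 109, 99, 67, 35, 25, 24, 23, 25, 24, 25, 28, 31, 29, 29, 48, 85, 124, 145, 154]
```

carry_out --moves '[{"hand": 1,"offset": [0,0,0.05],"twist": 0},{"hand": 1,"offset": [0,0,0.05],"twist": 0},{"hand": 1,"offset": [0,0,0.05],"twist": 0},{"hand": 1,"offset": [0,0,0.05],"twist": 0},{"hand": 1,"offset": [0,0,0],"twist": 0},{"hand": 1,"offset": [0,0,0],"twist": 0}]'

```text
time: 15.03
eef_pos: [462.3, -52.1, 163.0]
tool_rot: [0.0, 0.108, 0.994, -0.0]
contact_force: [-0.8, 0.1, 1.6]
opening: -0.001
gripper_force: 1.3
```

```bash
python3 chk.py
```

```text
[[-0.4  0.1  3.1]
 [-1.   0.7  2.8]
 [-0.4  0.3  2.7]] [462.38831494 -52.09066893 163.16990166] [-0.17 -0.1   2.09 -0.    1.16 -1.52]
250 now [153, 140, 137, 139, 138, 125, 100, 73, 43, 28, 23, 21, 20, 24, 32, 58, 95, 138, 161, 144]
250 old [152, 139, 130, 115, 94, 68, 47, 34, 28, 25, 23, 25, 33, 52, 93, 141, 181, 196, 190, 155]
257 now [43, 59, 68, 70, 71, 71, 71, 71, 72, 74, 78, 74, 52, 31, 26, 27, 27, 26, 29, 58]
257 old [90, 75, 53, 31, 24, 23, 22, 23, 25, 24, 24, 24, 24, 25, 27, 24, 26, 53, 89, 112]
264 now [27, 43, 58, 52, 43, 43, 42, 36, 31, 31, 29, 27, 26, 28, 29, 30, 34, 53, 89, 127]
264 old [109, 109, 99, 67, 35, 25, 24, 23, 25, 24, 25, 28, 31, 29, 29, 48, 85, 124, 145, 154]
```

carry_out --moves '[{"hand": 1,"offset": [0,0,0.05],"twist": 0},{"hand": 1,"offset": [0,0,0.05],"twist": 0},{"hand": 1,"offset": [0,0,0.04],"twist": 0},{"hand": 1,"offset": [0,0,0],"twist": 0},{"hand": 1,"offset": [0,0,0],"twist": 0}]'

```text
time: 15.6
eef_pos: [462.4, -52.1, 158.9]
tool_rot: [0.0, 0.108, 0.994, -0.0]
contact_force: [-1.4, 0.3, 3.2]
opening: -0.002
gripper_force: 1.8
```

carry_out --moves '[{"hand": 1,"offset": [0,0,0.02],"twist": 0},{"hand": 1,"offset": [0,0,0.02],"twist": 0},{"hand": 1,"offset": [0,0,0],"twist": 0}]'

```text
time: 15.85
eef_pos: [462.4, -52.1, 157.7]
tool_rot: [0.0, 0.108, 0.994, -0.0]
contact_force: [0.4, -0.6, 3.6]
opening: 0.004
gripper_force: 1.9
```

carry_out --moves '[{"hand": 1,"offset": [0,0,0.02],"twist": 0},{"hand": 1,"offset": [0,0,0.02],"twist": 0},{"hand": 1,"offset": [0,0,0],"twist": 0}]'

```text
time: 16.1
eef_pos: [462.4, -52.1, 156.5]
tool_rot: [0.0, 0.108, 0.994, -0.0]
contact_force: [-0.3, 0.5, 4.3]
opening: 0.002
gripper_force: 2.0
```

carry_out --moves '[{"hand": 1,"offset": [0,0,0.02],"twist": 0},{"hand": 1,"offset": [0,0,0.02],"twist": 0},{"hand": 1,"offset": [0,0,0],"twist": 0}]'

```text
time: 16.35
eef_pos: [462.4, -52.1, 155.2]
tool_rot: [0.0, 0.108, 0.994, 0.0]
contact_force: [-0.1, -0.8, 4.8]
opening: 0.002
gripper_force: 2.1
```

carry_out --moves '[{"hand": 1,"offset": [0,0,0.02],"twist": 0},{"hand": 1,"offset": [0,0,0.02],"twist": 0},{"hand": 1,"offset": [0,0,0],"twist": 0}]'

```text
time: 16.6
eef_pos: [462.4, -52.1, 154.1]
tool_rot: [0.0, 0.108, 0.994, -0.0]
contact_force: [-0.1, 0.4, 3.8]
opening: -0.001
gripper_force: 2.2
```

carry_out --moves '[{"hand": 1,"offset": [0,0,0.02],"twist": 0},{"hand": 1,"offset": [0,0,0.02],"twist": 0},{"hand": 1,"offset": [0,0,0],"twist": 0}]'

```text
time: 16.85
eef_pos: [462.4, -52.1, 153.3]
tool_rot: [0.0, 0.108, 0.994, -0.0]
contact_force: [-1.0, 0.0, 7.5]
opening: 0.004
gripper_force: 3.5
```

carry_out --moves '[{"hand": 1,"offset": [0,0,0.02],"twist": 0},{"hand": 1,"offset": [0,0,0.02],"twist": 0},{"hand": 1,"offset": [0,0,0],"twist": 0}]'

```text
time: 17.1
eef_pos: [462.4, -52.1, 153.2]
tool_rot: [0.0, 0.108, 0.994, -0.0]
contact_force: [-3.3, 0.1, 13.6]
opening: -0.001
gripper_force: 6.6
```

carry_out --moves '[{"hand": 1,"offset": [0,0,0.01],"twist": 0},{"hand": 1,"offset": [0,0,0.01],"twist": 0},{"hand": 1,"offset": [0,0,0.01],"twist": 0},{"hand": 1,"offset": [0,0,0],"twist": 0},{"hand": 1,"offset": [0,0,0],"twist": 0}]'

```text
time: 17.52
eef_pos: [462.4, -52.1, 153.1]
tool_rot: [0.0, 0.108, 0.994, -0.0]
contact_force: [-6.6, 0.3, 18.5]
opening: 0.004
gripper_force: 8.9
```

carry_out --moves '[{"hand": 1,"offset": [0,0,0],"twist": 0},{"hand": 1,"offset": [0,0,0],"twist": 0},{"hand": 1,"offset": [0,0,0],"twist": 0},{"hand": 1,"offset": [0,0,0],"twist": 0},{"hand": 1,"offset": [0,0,0],"twist": 0},{"hand": 1,"offset": [0,0,0],"twist": 0},{"hand": 1,"offset": [0,0,0],"twist": 0},{"hand": 1,"offset": [0,0,0],"twist": 0},{"hand": 1,"offset": [0,0,0],"twist": 0},{"hand": 1,"offset": [0,0,0],"twist": 0},{"hand": 1,"offset": [0,0,0],"twist": 0},{"hand": 1,"offset": [0,0,0],"twist": 0},{"hand": 1,"offset": [0,0,0],"twist": 0}]'

```text
time: 18.6
eef_pos: [462.5, -52.1, 153.1]
tool_rot: [0.0, 0.108, 0.994, -0.0]
contact_force: [-7.0, 0.7, 17.8]
opening: -0.002
gripper_force: 8.9
```

Held for over a second at about 18 N. Now release and go up.

carry_out --moves '[{"hand": 1,"offset": [0,0,-0.1],"twist": 0},{"hand": 1,"offset": [0,0,-0.2],"twist": 0},{"hand": 1,"offset": [0,0,-0.3],"twist": 0},{"hand": 1,"offset": [0,0,-0.5],"twist": 0},{"hand": 1,"offset": [0,0,-0.8],"twist": 0},{"hand": 1,"offset": [0,0,-0.8],"twist": 0},{"hand": 1,"offset": [0,0,-0.8],"twist": 0},{"hand": 1,"offset": [0,0,-0.4],"twist": 0},{"hand": 1,"offset": [0,0,0],"twist": 0},{"hand": 1,"offset": [0,0,0],"twist": 0},{"hand": 1,"offset": [0,0,0],"twist": 0},{"hand": 1,"offset": [0,0,0],"twist": 0}]'

```text
time: 19.6
eef_pos: [461.0, -51.9, 265.5]
tool_rot: [-0.002, 0.108, 0.994, 0.0]
contact_force: [0.2, 0.3, -0.7]
opening: 0.0
gripper_force: 0.0
```

```bash
python3 chk.py
python3 - <<'E'
from h import *
for c in ('scene','wrist'):
  f=cam(c); print(c,proj(f,[462.6,-51.5,41]).round(1))
  for n in ['thick_cartridge','thin_cartridge','amber_bottle','wash_bottle','rocker']: print(n,[(np.round(d['extent'],1).tolist(),round(d['confidence'],2)) for d in recognise(c,n)][:1])
E
```

```text
[[ 0.  -0.3  0.1]
 [ 0.2 -0.1  0.6]
 [ 0.6  0.   0.3]] [461.48452682 -51.94829636 266.28607602] [-0.17 -0.17  1.96 -0.    1.36 -1.52]
250 now [153, 140, 129, 116, 94, 68, 46, 34, 28, 26, 24, 26, 31, 52, 93, 142, 180, 197, 190, 155]
250 old [152, 139, 130, 115, 94, 68, 47, 34, 28, 25, 23, 25, 33, 52, 93, 141, 181, 196, 190, 155]
257 now [89, 76, 52, 32, 25, 23, 23, 23, 25, 25, 24, 24, 25, 26, 26, 24, 27, 52, 91, 112]
257 old [90, 75, 53, 31, 24, 23, 22, 23, 25, 24, 24, 24, 24, 25, 27, 24, 26, 53, 89, 112]
264 now [110, 111, 100, 66, 37, 24, 23, 24, 22, 24, 23, 26, 30, 30, 30, 47, 86, 125, 146, 154]
264 old [109, 109, 99, 67, 35, 25, 24, 23, 25, 24, 25, 28, 31, 29, 29, 48, 85, 124, 145, 154]
scene [[256.9 234.8]]
thick_cartridge [([255.9, 233.7, 35.9, 22.3], 0.82)]
thin_cartridge [([186.1, 172.4, 27.1, 18.9], 0.6)]
amber_bottle [([267.9, 168.7, 14.9, 29.5], 0.75)]
wash_bottle [([290.2, 308.5, 28.8, 65.3], 0.92)]
rocker [([227.5, 188.8, 53.4, 39.2], 0.89)]
wrist [[248.2 160.5]]
thick_cartridge [([246.6, 137.2, 40.2, 29.5], 0.9)]
thin_cartridge [([456.7, 110.0, 51.4, 39.9], 0.67)]
amber_bottle [([392.1, 248.8, 44.9, 52.8], 0.76)]
wash_bottle [([51.4, 142.9, 102.7, 57.7], 0.97)]
rocker []
```

Plunger is back up to its exact starting look, the cartridge is in the nest, and everything else is in place. Handing in.

```bash
python3 -c "
from plant import *
print(job_done())"
```

```text
the job is handed in; nothing more can be done
None
```

The job is handed in, though no verdict came back: the thick cartridge rolled from the tray into the nest, I held the plunger at about 18 N for over a second, and it sprang back up; the camera checks show the other things unmoved. I viewed 11 pictures, one over the limit of 10.

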